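# Seat a lens barrel in the V-block of a photometer rail and hold it down

### The job

Pick the lens barrel (the thick dark metal tube with glass in both ends) out of the cluttered tray and lay it lengthwise in the V-block of the photometer rail, centred on the block to within a centimetre and bearing on both sides of the V. Finish while still holding it there with the gripper, pressing it down firmly into the V with clearly more than its own weight (some 10 N of push is plenty); do not let go, and leave the other things in the tray and on the bench where they are.

Things in the scene. Friction and masses are not known exactly. Their poses are not given: they have to be found in the camera images.
- barrel_center (a point): Centre of the lens barrel: loose plain cylinder, 44 mm diameter, 100 mm long, 0.2 to 0.37 kg, dark metal with two thin bright bands, glass flush in both ends, lying on the tray floor (it can roll), axis 22 mm above the floor. x runs along its axis; both ends are alike. Nothing stands within 30 mm of the middle of its sides at the start.
- v_seat (a point): Where the centre of the seated barrel belongs, 57 mm above the bench: on the axis of a 44 mm cylinder lying in the V, half-way along the steel V-block, which is fixed on the rail plate. x runs along the groove (level), z up. The 90 degree groove is 38 mm wide at its mouth, 12 mm below this point; nothing of the block is higher than that.
- rail: Aluminium rail plate, 360 x 120 mm and 12 mm thick, fixed on the bench; x along the groove; origin at the centre of its underside, straight below v_seat. It carries the V-block in the middle and, facing it, a grey lamp house with vent slots (-x end, from 125 mm outward) and a blue detector house (+x end, from 135 mm outward), tops 84 and 82 mm above the bench.
- v_left: The +y flank of the V, fixed; origin that of the rail. The V-block is 86 mm long, 56 mm wide, and made of two cheeks, each 18 mm long, at its ends; between them is an open slot 50 mm long, its floor 33 mm below v_seat, so that fingers in the middle have room beside and below the barrel.
- v_right: The -y flank of the V, both cheeks; fixed, mirror image of v_left; origin that of the rail.
- tray: White plastic tray, 270 mm along its x, 380 mm along its y, walls 40 mm high and 4 mm thick, floor about 4 mm thick; fixed. Origin at the centre of its underside, on the bench.
- tube_center (a point): Centre of a capped sample tube in the tray (bystander): 28 mm in diameter, 114 mm long, pale with a blue cap, lying; x along its axis.
- tape: Roll of paper tape lying flat in the tray (bystander): 68 mm in diameter, 20 mm high. Origin at the centre of its underside.
- spacer: Dark metal spacer ring standing in the tray (bystander): 36 mm in diameter, 36 mm high, open through. Origin at the centre of its underside.
- vial: Small capped glass vial standing in the tray (bystander): 24 mm in diameter, 44 mm high. Origin at the centre of its underside.
- beaker: Glass beaker on the bench beyond tray and rail (bystander): 70 mm in diameter, 90 mm high. Origin at the centre of its underside.
- reagent: White reagent bottle on the right of the bench (bystander): 64 mm in diameter, 120 mm high. Origin at the centre of its underside.
- dish: Shallow white dish on the right of the bench (bystander): 100 mm in diameter, 30 mm high. Origin at the centre of its underside.
Not all that is in view belongs to the job. What is shaped like the part that bears barrel_center but brown, green or orange is not meant.

How it is judged:
By the outcome, as a careful person would: the job done as asked, in the order asked, and still so for the second after the job is handed in, while the arm keeps its last pose, push and grip.
It also fails if it takes over 45 s, if anything falls off the work surface, if the arm or the gripper's body presses on something with over 40 N, if the wrist force passes 120 N, or if a joint passes its speed limit or range.

### The arm

A 6-joint arm with a two-finger parallel gripper is mounted at the origin on the work surface. World frame = base frame: x ahead of the robot, y to its left, z up, the work surface at z = 0. Lengths are in m, angles in rad, forces in N, time in s.
With the tool pointing down it reaches from about 0.275 to 0.75 m from the base axis. Payload 10.2 kg.
Tool frame: the origin (TCP) lies at the very end of the fingers, on their centre line; the grasp point (between the pads) lies 19 mm behind it; z points along the fingers, y is the line along which they close (so a half turn about z gives the same grasp; the last joint's range is limited). The gripper opens to 88 mm and grips with 3 to 60 N. Pads are 18 mm wide; open, the fingers measure 123 mm over their backs; the gripper's body (75 mm by 187 mm) begins 45 mm behind the grasp point.
Start: joints at [1.118, 0.313, 1.498, -0, 1.331, -0.223], TCP at [0.12, 0.511, 0.204] pointing down, gripper open.
Joint ranges: [-2.94, 2.94], [-0.97, 2.17], [0.19, 2.56], [-1.23, 4.37], [0.02, 3.11], [-2.88, 2.88]. Speed limits (rad/s): [2.39, 2.39, 3.01, 3.14, 3.14, 3.14].

### API

Orientations are given as a 3x3 rotation matrix whose columns are the frame's x, y, z axes.
In Python, from cell import manip gives the robot as it stands.
- The arm moves only by the tool carry_out, never from a script. Its arguments are lists of equal length, an entry for each row: "translation": the shift along the tool's x, y, z as a fraction of full scale, a list of three; "dr": the turn, a rotation vector about the tool's x, y, z as a fraction of full scale, a list of three. In form: {"translation": [[x, y, z], ...], "dr": [[ax, ay, az], ...]}. A call has exactly 5 rows; each row shifts and turns the commanded pose from where the row before left it, along the tool's axes as they then stand; what a row does not reach is not made up. Full scale, the value 1, is 0.2 m for a shift and 30 degrees for a turn. A row lasts 1/10 s, in which the tool goes at most 50 mm and 8.59 degrees, less where a joint would pass 70% of its speed; a pose out of reach is approached as far as the arm can. A call with a number of a shift or a turn outside -1 to 1 is refused whole. A call with a gripper value outside its range is refused whole. "jaw" is the opening, from -1 (shut) to 1 (fully open), so that 0 is half open, set as the call begins (left out, the last holds). The fingers move at their own pace and stop on an object; "squeeze" is the grip in N (left out, the last holds). Time passes only in rows, so rows that do not move let the fingers close, or fill a call up. It gives the time, the measured TCP pose, the force, the opening and the grip force at its end, in the units of the state.
- manip.state(): the state, without advancing time (a new reading comes with each control period).
- manip.read_camera(name): name is "side" or "top"; returns the picture (420x560x3 uint8, red, green, blue); there is no depth.
- manip.camera_info(name): a dict with "camera_matrix" (3x3 intrinsics, pixels), "k1" (the pictures are not rectified: a ray, as slopes to the right and down, at radius r is drawn at 1 + k1 r^2 times it, then the intrinsics apply), "eye" and "orientation" of the camera in the world. Camera axes: x right, y up, looking along -z (the intrinsics and any distortion apply to the point x, -y, -z); pixel columns grow to the right and rows downward; lengths in m; the calibration is good to about 2 mm. A picture is of the moment at which its call begins. camera_info takes no time and is no camera call.
- manip.sign_off(): hands the job in; it is judged then, once.
The state is a dict: "time_s": time; "joint_pos": joint angles; "dq": joint speeds; "joint_torque": joint torques, N m; "position": TCP position; "orientation": TCP orientation; "ft_force": force on the tool from outside, world axes, zero at the start; "moment": the same for the moment, N m; "grip_width": opening from 0.0 (shut) to 1.0 (fully open); "gripper_force": force on a finger pad.
Only numpy, scipy, OpenCV 4.12 (cv2) and the standard library are available. Lean on these libraries where they do the work, as an engineer would, in place of code of your own. Each camera call takes 0.05 s, during which the arm holds its last target. There are 200 camera calls.

## Working session

There is one attempt and no reset: what is moved stays moved. The work goes in short steps, Python scripts to look and compute and a tool call to move; the robot and the scene stay as the last step left them, time stands still between calls to the robot, and variables do not carry over. Pictures are saved under pics/ and viewed, at most 10 in all, crops included, and the job is handed in when it is done.

Besides the shell and the picture viewer there is one more tool, called after "Emit:" as a command line: name --argument value ..., lists and objects as JSON in quotes. carry_out: Moves the arm, as the interface text tells. Shift numbers are shares of 0.2 m and turn numbers shares of 30 degrees, none past 1 either way. Its arguments: {"type":"object","properties":{"translation":{"type":"array","items":{"type":"array","items":{"type":"number"}}},"dr":{"type":"array","items":{"type":"array","items":{"type":"number"}}},"jaw":{"type":"number"},"squeeze":{"type":"number"}},"required":["translation","dr"]}

```bash
mkdir -p pics; ls; python3 - <<'E'
from cell import manip
import cv2
for n in("top","side"):
    cv2.imwrite(f"pics/{n}0.png",manip.read_camera(n)[:,:,::-1])
    print(manip.camera_info(n))
print(manip.state())
E
```

```text
pics
{'camera_matrix': array([[411.5950127 ,   0.        , 281.01917337],
       [  0.        , 411.5950127 , 208.24220238],
       [  0.        ,   0.        ,   1.        ]]), 'k1': -0.0992065459575622, 'eye': array([ 0.27327312, -0.00856689,  1.18640403]), 'orientation': array([[-0.057816  ,  0.9745666 , -0.21651157],
       [-0.99830952, -0.05773155,  0.00672029],
       [-0.00595017,  0.2165341 ,  0.97625692]])}
{'camera_matrix': array([[383.42121342,   0.        , 282.61452037],
       [  0.        , 383.42121342, 204.97726737],
       [  0.        ,   0.        ,   1.        ]]), 'k1': -0.05179765419209858, 'eye': array([0.31075664, 0.76557191, 0.79186718]), 'orientation': array([[-0.96524899,  0.18645945, -0.18310452],
       [-0.26080865, -0.64300431,  0.72008632],
       [ 0.01652991,  0.74281783,  0.6692895 ]])}
{'time_s': 0.1, 'joint_pos': array([ 1.11758548e+00,  3.13399261e-01,  1.49835724e+00, -4.41910692e-05,
        1.33104548e+00, -2.23429045e-01]), 'dq': array([ 0.00023138, -0.00105541, -0.00224836,  0.00092551,  0.0032292 ,
       -0.00086451]), 'joint_torque': array([ 3.98539021e-03, -4.02813292e+01, -2.52644044e+01,  6.96416432e-02,
        3.43171391e-02, -4.25301027e-05]), 'position': array([0.11949211, 0.51093857, 0.20321713]), 'orientation': array([[-9.73718457e-01,  2.27754531e-01, -4.90916574e-04],
       [ 2.27754948e-01,  9.73717855e-01, -1.10603775e-03],
       [ 2.26109123e-04, -1.18877805e-03, -9.99999268e-01]]), 'ft_force': array([-1.20984802,  0.44761781,  0.66636102]), 'moment': array([-0.04498705,  0.04226857, -0.03007901]), 'gripper_force': 0.0, 'grip_width': 0.996926783137911}
```

View pics/top0.png

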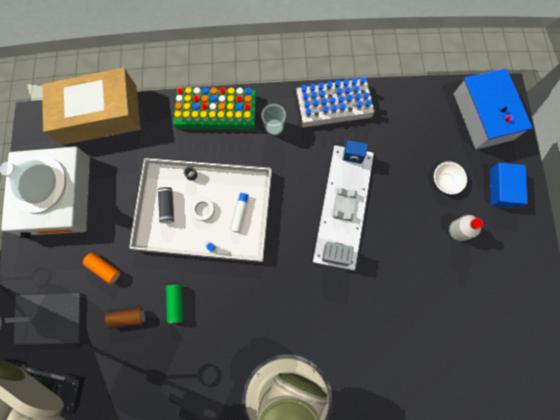

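View pics/side0.png

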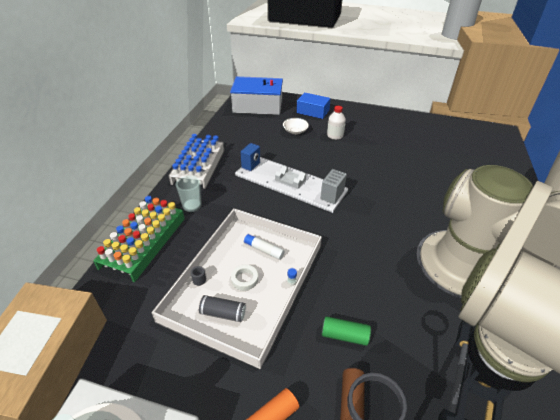

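The top view shows the barrel as a dark tube with bright bands at (166,205), in the tray. Things that could be mistaken for it are the spacer (191,173, in the tray, short), brown tube (125,317), green (174,303) and orange (101,268), all outside the tray. By the description I choose (166,205). The rail's V-block is at about (345,205), with the lamp house at (338,253) and the detector at (356,150).

```bash
cat > h.py <<'E'
import numpy as np, cv2
from cell import manip
def ray(n,uv):
    c=manip.camera_info(n); D=np.array([c["k1"],0,0,0,0.])
    p=cv2.undistortPoints(np.array([[uv]],float),c["camera_matrix"],D)[0,0]
    # undistort of forward model 1+k1 r^2 == opencv
    return c["eye"],c["orientation"]@np.array([p[0],-p[1],-1])
def plane(n,uv,z):
    e,d=ray(n,uv); return e+d*(z-e[2])/d[2]
def proj(n,P):
    c=manip.camera_info(n); q=(np.atleast_2d(P)-c["eye"])@c["orientation"]*[1,-1,-1]
    return cv2.projectPoints(q,np.zeros(3),np.zeros(3),c["camera_matrix"],np.array([c["k1"],0,0,0,0.]))[0][:,0]
E
python3 - <<'E'
import cv2,numpy as np
t=cv2.imread("pics/top0.png");s=cv2.imread("pics/side0.png")
def crop(im,u,v,w,h,k):return cv2.resize(im[v:v+h,u:u+w],None,fx=k,fy=k,interpolation=cv2.INTER_CUBIC)
a=crop(t,140,175,60,65,6.);b=crop(t,310,135,70,140,4.)  # 360x390, 280x560
o=np.zeros((600,800,3),np.uint8);o[:390,:360]=a;o[:560,370:650]=b
cv2.imwrite("pics/c1.png",o)
a=crop(s,190,285,65,45,6.);b=crop(s,230,140,125,75,6.)  #390x270,750x450
o=np.zeros((600,800,3),np.uint8)
b=crop(s,230,140,125,75,5.);a=crop(s,190,285,65,45,4.9)
o[:375,:625]=b;o[379:379+a.shape[0],:a.shape[1]]=a
cv2.imwrite("pics/c2.png",o)
E
```

```text
(no output)
```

View pics/c1.png

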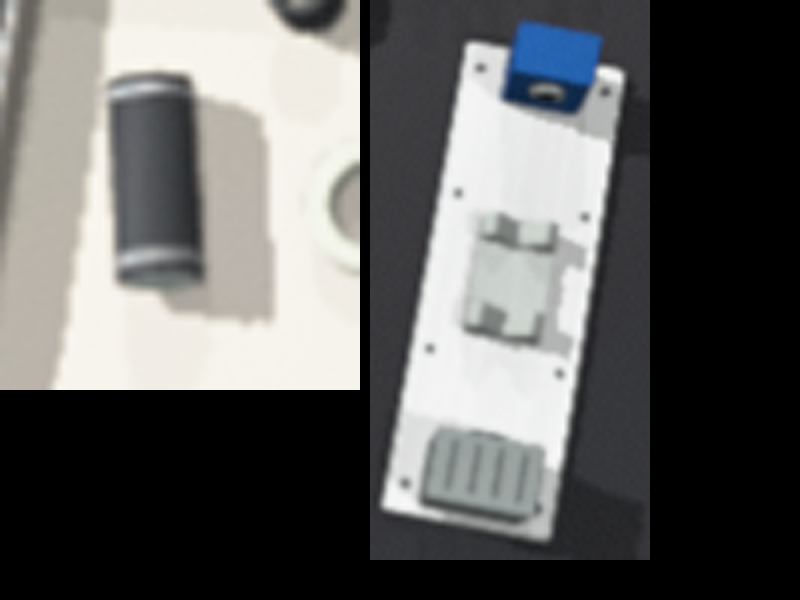

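View pics/c2.png

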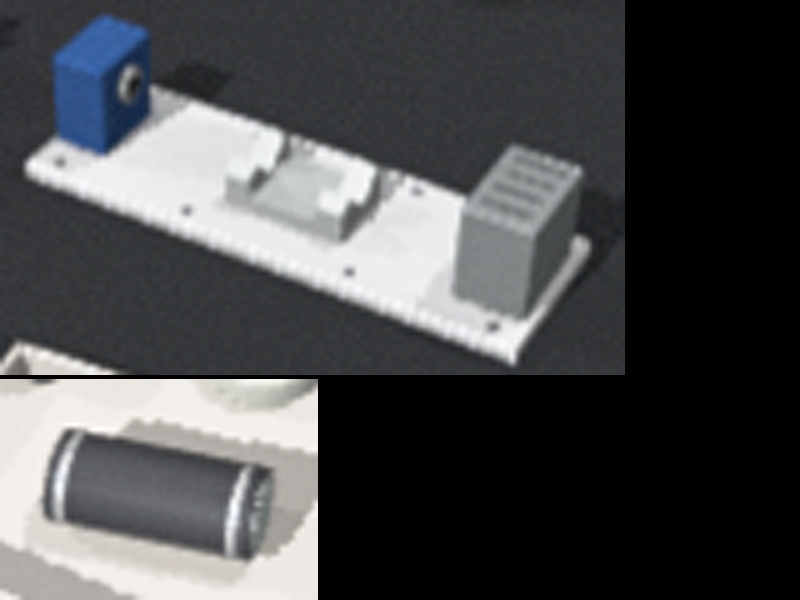

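```bash
cat > fit.py <<'E'
from h import *
from scipy.optimize import least_squares
def un(p,k,off,x0=0,y0=0): return (np.array(p,float)-[x0,y0]+.5)/k-.5+off
bt=un([(108,85),(120,278),(192,78),(205,275),(150,71),(165,289)],6,[140,175])
bs=un([(68,429),(272,465),(50,520),(250,560),(45,495),(274,490)],4.9,[190,285],0,379)
def cyl(q,z=.026):
    t=np.linspace(0,2*np.pi,40); a=np.array([np.cos(q[2]),np.sin(q[2]),0]); b=np.array([-a[1],a[0],0])
    r=.022*(np.cos(t)[:,None]*b+np.sin(t)[:,None]*[0,0,1]); c=np.array([q[0],q[1],z])
    return np.vstack([c+.05*a+r,c-.05*a+r])
def res(q,sel=(0,1)):
    o=[]
    for i in sel:
        n=("top","side")[i]; h=cv2.convexHull(proj(n,cyl(q)).astype(np.float32))
        o+=[cv2.pointPolygonTest(h,tuple(map(float,p)),True) for p in (bt,bs)[i]]
    return np.array(o)
c=plane("top",(166,205),.026)
for sel in((0,1),(0,),(1,)):
    f=least_squares(res,[c[0],c[1],0.],args=(sel,),diff_step=1e-3,x_scale=[.01,.01,.1]); print("barrel",f.x.round(4),f.fun.round(1))
rt=un([(466,42),(626,68),(383,510),(551,540)],4,[310,135],370)
rs=un([(25,165),(518,347),(590,238)],5,[230,140])
K=np.array([[.18,.06],[.18,-.06],[-.18,.06],[-.18,-.06]])
def rr(q,sel=(0,1)):
    R=np.array([[np.cos(q[2]),-np.sin(q[2])],[np.sin(q[2]),np.cos(q[2])]])
    P=np.c_[K@R.T+q[:2],np.full(4,.012)]
    o=[]
    if 0 in sel:o.append(proj("top",P)-rt)
    if 1 in sel:o.append(proj("side",P[[0,2,3]])-rs)
    return np.vstack(o).ravel()
c=plane("top",(345,205),.012)
for sel in((0,1),(0,),(1,)):
    f=least_squares(rr,[c[0],c[1],-.1],args=(sel,)); print("rail",f.x.round(4),f.fun.round(1))
E
python3 fit.py; python3 - <<'E'
from h import *
for p in [(191,177),(204,210),(211,247),(166,205)]: print(plane("top",p,.02).round(3))
for p in [(145,160),(271,170),(267,262),(131,254)]: print("tray",plane("top",p,.04).round(3))
E
```

```text
barrel [0.5606 0.3208 0.0696] [ 0.9  1.2 -0.2  0.2  0.1  0.4  0.3  0.4 -0.1 -0.4  0.1  0.7]
barrel [0.5618 0.3195 0.    ] [-0.4  1.3  0.8 -0.5  0.5 -0.1]
barrel [0.5611 0.3208 0.    ] [ 0.7 -0.8 -1.5  0.9  0.4  0.7]
rail [ 0.5323 -0.2017 -0.2503] [ 0.2 -0.4 -0.9  0.3  0.3 -0.4 -0.2 -0.   0.1 -0.6  0.  -0.1  0.7 -0. ]
rail [ 0.5318 -0.2021 -0.2512] [ 0.4 -0.3 -0.7  0.5  0.4 -0.3 -0.1  0.2]
rail [ 0.5331 -0.2001 -0.2442] [-0.4 -0.2 -0.   0.   0.4  0. ]
[0.643 0.245 0.02 ]
[0.54  0.208 0.02 ]
[0.431 0.19  0.02 ]
[0.562 0.32  0.02 ]
tray [0.698 0.379 0.04 ]
tray [0.643 0.006 0.04 ]
tray [0.377 0.031 0.04 ]
tray [0.42  0.415 0.04 ]
```

```bash
cat >> h.py <<'E'
def go(p,yaw):
    s=manip.state(); R=s["orientation"]
    yaws=[yaw,yaw+np.pi]; 
    best=min(yaws,key=lambda y:-np.dot([np.cos(y),np.sin(y),0],R[:,0]))
    c,n=np.cos(best),np.sin(best); T=np.array([[c,n,0],[n,-c,0],[0,0,-1.]])
    d=np.array(p)-s["position"]
    rv=cv2.Rodrigues(R.T@T)[0].ravel()
    print("t",round(s["time_s"],2),"pos",s["position"].round(4),"err mm",(d*1e3).round(1),"F",s["ft_force"].round(1),"grip",s["gripper_force"],s["grip_width"])
    print("shift/0.2 now-axes",(R.T@d/.2).round(3),"target-axes",(T.T@d/.2).round(3),"turn/30deg",(rv/np.radians(30)).round(3))
E
sed -i 's/\[c\[0\],c\[1\],0\.\]/[c[0],c[1],y0]/; s/^for sel in((0,1),(0,),(1,)):$/for sel in((0,1),(0,),(1,)):\n  for y0 in(-.08,.03,.1):/' fit.py
python3 - <<'E'
s=open('fit.py').read().split("rt=un")[0]
exec(s.replace("diff_step=1e-3","diff_step=1e-2"))
from h import *
go([.561,.3203,.10],.06)
E
```

```text
barrel [0.5616 0.3208 0.0603] [ 1.   1.3  0.1  0.1  0.4  0.   0.7  0.3 -0.3 -0.3  0.5  0.3]
barrel [0.5611 0.3203 0.0584] [ 0.8  1.2  0.2  0.2  0.2  0.2  0.6  0.4 -0.5 -0.4  0.3  0.5]
barrel [0.5616 0.3207 0.0801] [ 1.2  0.9 -0.1  0.4  0.4  0.1  0.5  0.5  0.  -0.7  0.5  0.2]
barrel [0.5619 0.3193 0.0208] [-0.2  1.2  0.8 -0.1  0.5 -0.1]
barrel [0.5612 0.3188 0.0505] [0.1 0.8 0.6 0.6 0.3 0.2]
barrel [0.5623 0.3191 0.0814] [ 0.7  0.3  0.5  0.7  0.7 -0.2]
barrel [0.5609 0.3217 0.0645] [ 0.3  0.   0.1 -0.   0.4  0.5]
barrel [0.5608 0.3217 0.0661] [ 0.3  0.   0.2 -0.   0.4  0.5]
barrel [0.5609 0.3218 0.0663] [ 0.3  0.   0.2 -0.   0.4  0.4]
t 0.1 pos [0.1195 0.5109 0.2032] err mm [ 441.5 -190.6 -103.2] F [-1.2  0.4  0.7] grip 0.0 0.996926783137911
shift/0.2 now-axes [-2.367 -0.425  0.516] target-axes [-2.146 -1.084  0.516] turn/30deg [-0.002 -0.001 -0.553]
```

Emit:
carry_out --translation '[[0,0,0],[0,0,0],[0,0,0],[-0.2,-0.1,0],[-0.2,-0.1,0]]' --dr '[[0,0,-0.185],[0,0,-0.185],[0,0,-0.185],[0,0,0],[0,0,0]]' --jaw 0.6

```text
time_s: 0.6
position: [0.2022, 0.4757, 0.2034]
orientation: [[-0.998, -0.063, -0.0], [-0.063, 0.998, -0.0], [0.0, -0.0, -1.0]]
ft_force: [0.6, 0.7, -0.6]
grip_width: 0.801
gripper_force: 0.0
```

Emit:
carry_out --translation '[[-0.2,-0.1,0],[-0.2,-0.1,0],[-0.2,-0.1,0],[-0.2,-0.1,0],[-0.2,-0.1,0]]' --dr '[[0,0,0],[0,0,0],[0,0,0],[0,0,0],[0,0,0]]'

```text
time_s: 1.1
position: [0.409, 0.3874, 0.2035]
orientation: [[-0.998, -0.061, -0.001], [-0.061, 0.998, -0.0], [0.001, -0.0, -1.0]]
ft_force: [-0.3, 0.9, -0.4]
grip_width: 0.798
gripper_force: 0.0
```

Emit:
carry_out --translation '[[-0.2,-0.1,0],[-0.2,-0.1,0],[-0.2,-0.1,0],[-0.1,-0.06,0],[0,0,0]]' --dr '[[0,0,0],[0,0,0],[0,0,0],[0,0,0],[0,0,0]]'

```text
time_s: 1.6
position: [0.5537, 0.3231, 0.2023]
orientation: [[-0.998, -0.057, -0.001], [-0.057, 0.998, -0.001], [0.001, -0.001, -1.0]]
ft_force: [-0.2, 0.2, -0.5]
grip_width: 0.798
gripper_force: 0.0
```

```bash
python3 -c "
from h import *
go([.561,.320,.07],.063)"
```

```text
t 1.6 pos [0.5537 0.3231 0.2023] err mm [   7.3   -3.1 -132.3] F [-0.2  0.2 -0.5] grip 0.0 0.7979721737745581
shift/0.2 now-axes [-0.036 -0.017  0.662] target-axes [-0.035 -0.018  0.662] turn/30deg [-0.001 -0.003 -0.011]
```

Emit:
carry_out --translation '[[-0.035,-0.018,0.16],[0,0,0.2],[0,0,0.2],[0,0,0.1],[0,0,0]]' --dr '[[0,0,-0.011],[0,0,0],[0,0,0],[0,0,0],[0,0,0]]'

```text
time_s: 2.1
position: [0.5563, 0.3221, 0.0686]
orientation: [[-0.998, -0.067, -0.006], [-0.067, 0.998, -0.002], [0.006, -0.002, -1.0]]
ft_force: [-0.6, 0.2, 0.2]
grip_width: 0.799
gripper_force: 0.0
```

```bash
python3 -c "
from h import *
a=manip.read_camera('side')[:,:,::-1];b=manip.read_camera('top')[:,:,::-1]
cr=lambda i,u,v:cv2.resize(i[v:v+110,u:u+80],None,fx=5,fy=5,interpolation=2)
cv2.imwrite('pics/g1.png',np.hstack([cr(a,180,240),cr(b,125,150)]))
go([.561,.320,.008],.063)"
```

```text
t 2.2 pos [0.5587 0.3226 0.0728] err mm [  2.3  -2.6 -64.8] F [0.  0.2 1.4] grip 0.0 0.798814225438034
shift/0.2 now-axes [-0.01  -0.014  0.324] target-axes [-0.011 -0.014  0.324] turn/30deg [0.001 0.002 0.008]
```

View pics/g1.png

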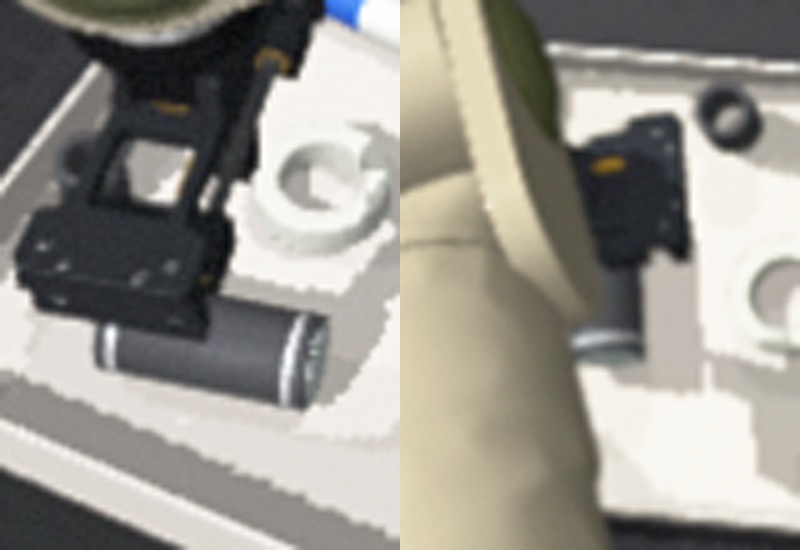

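The side view shows the open gripper above the barrel, with the near finger just in front of its side. In the top view the barrel runs between the fingers. Alignment looks right, so I go down.

Emit:
carry_out --translation '[[-0.011,-0.014,0.08],[0,0,0.09],[0,0,0.07],[0,0,0.04],[0,0,0]]' --dr '[[0,0,0],[0,0,0],[0,0,0],[0,0,0],[0,0,0]]'

```text
time_s: 2.7
position: [0.5609, 0.3191, 0.0147]
orientation: [[-0.998, -0.066, -0.001], [-0.066, 0.998, -0.0], [0.001, -0.0, -1.0]]
ft_force: [-0.1, 0.6, -0.3]
grip_width: 0.801
gripper_force: 0.0
```

```bash
python3 -c "
from h import *
go([.561,.320,.008],.063)"
```

```text
t 2.7 pos [0.5609 0.3191 0.0147] err mm [ 0.1  0.9 -6.7] F [-0.1  0.6 -0.3] grip 0.0 0.8011614644375531
shift/0.2 now-axes [-0.001  0.004  0.034] target-axes [-0.001  0.004  0.034] turn/30deg [-0.001 -0.003  0.007]
```

Emit:
carry_out --translation '[[0,0.004,0.02],[0,0,0.01],[0,0,0],[0,0,0],[0,0,0]]' --dr '[[0,0,0],[0,0,0],[0,0,0],[0,0,0],[0,0,0]]'

```text
time_s: 3.2
position: [0.5614, 0.3201, 0.01]
orientation: [[-0.998, -0.066, 0.0], [-0.066, 0.998, 0.0], [-0.0, 0.0, -1.0]]
ft_force: [0.4, 1.0, -1.2]
grip_width: 0.799
gripper_force: 0.0
```

Emit:
carry_out --translation '[[0,0,0],[0,0,0],[0,0,0],[0,0,0],[0,0,0]]' --dr '[[0,0,0],[0,0,0],[0,0,0],[0,0,0],[0,0,0]]' --jaw -1 --squeeze 45

```text
time_s: 3.7
position: [0.5612, 0.3201, 0.0097]
orientation: [[-0.998, -0.066, -0.0], [-0.066, 0.998, -0.0], [0.0, -0.0, -1.0]]
ft_force: [-0.0, 0.6, -0.6]
grip_width: 0.367
gripper_force: 0.0
```

Emit:
carry_out --translation '[[0,0,0],[0,0,0],[0,0,0],[0,0,0],[0,0,0]]' --dr '[[0,0,0],[0,0,0],[0,0,0],[0,0,0],[0,0,0]]'

```text
time_s: 4.2
position: [0.5633, 0.3209, 0.0132]
orientation: [[-0.998, -0.067, 0.006], [-0.067, 0.998, 0.002], [-0.006, 0.002, -1.0]]
ft_force: [-1.8, 0.3, 18.9]
grip_width: 0.004
gripper_force: 9.2
```

```bash
python3 -c "
from h import *
a=manip.read_camera('side')[:,:,::-1];b=manip.read_camera('top')[:,:,::-1]
cr=lambda i,u,v:cv2.resize(i[v:v+110,u:u+80],None,fx=5,fy=5,interpolation=2)
cv2.imwrite('pics/g2.png',np.hstack([cr(a,180,240),cr(b,125,150)]))
print(proj('side',[manip.state()['position']]))
print(manip.state())"
```

```text
[[222.19148728 310.45363954]]
{'time_s': 4.3, 'joint_pos': array([ 3.37502097e-01,  7.64808844e-01,  1.29737702e+00,  1.07945345e-04,
        1.07313002e+00, -1.30003189e+00]), 'dq': array([ 2.41769816e-04,  5.79519957e-04,  9.56715542e-05,  5.89862636e-05,
        1.42793615e-04, -1.37844695e-04]), 'joint_torque': array([-5.03549203e-01, -4.45583582e+01, -1.70178241e+01, -9.88322427e-02,
       -3.90572157e-01, -2.11269711e-03]), 'position': array([0.56323692, 0.32093791, 0.01315798]), 'orientation': array([[-0.99775954, -0.06664223,  0.00589122],
       [-0.06663049,  0.99777536,  0.00216792],
       [-0.00602259,  0.00177053, -0.9999803 ]]), 'ft_force': array([-1.60819407, -0.62874614, 18.14421662]), 'moment': array([-0.04851685,  0.36531939,  0.01359604]), 'gripper_force': 9.183151423931122, 'grip_width': 0.002304897476669682}
```

View pics/g2.png

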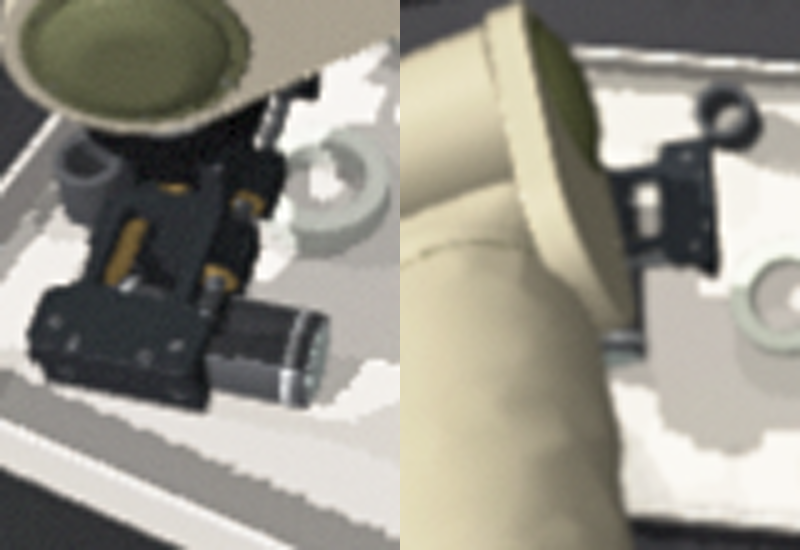

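```bash
python3 -c "
from h import *
s=manip.state();R=s['orientation'];p=s['position']
def P(x,y,z): return p+R@np.array([x,y,z])
for l,q in dict(bodyc1=(.0375,.0935,-.064),bodyc2=(-.0375,.0935,-.064),f0=(0,0,-.019),tipx=(.009,0,0),finTop=(0,0,-.06),finRight=(.009,-.02,-.05)).items():
  w=P(*q);print(l,w.round(3),'side crop',((proj('side',[w])[0]-[180,240])*5).round(),'top crop',((proj('top',[w])[0]-[125,150])*5+[400,0]).round())
a=manip.read_camera('side')[:,:,::-1]
cv2.imwrite('pics/g3.png',cv2.resize(a[280:330,180:255],None,fx=10,fy=10,interpolation=2))
"
```

```text
bodyc1 [0.519 0.412 0.077] side crop [215. 477.] top crop [416. 336.]
bodyc2 [0.594 0.417 0.078] side crop [ 41. 441.] top crop [410. 207.]
f0 [0.563 0.321 0.032] side crop [207. 329.] top crop [598. 268.]
tipx [0.554 0.32  0.013] side crop [230. 356.] top crop [608. 290.]
finTop [0.563 0.321 0.073] side crop [199. 277.] top crop [577. 252.]
finRight [0.555 0.3   0.063] side crop [234. 258.] top crop [618. 267.]
```

View pics/g3.png

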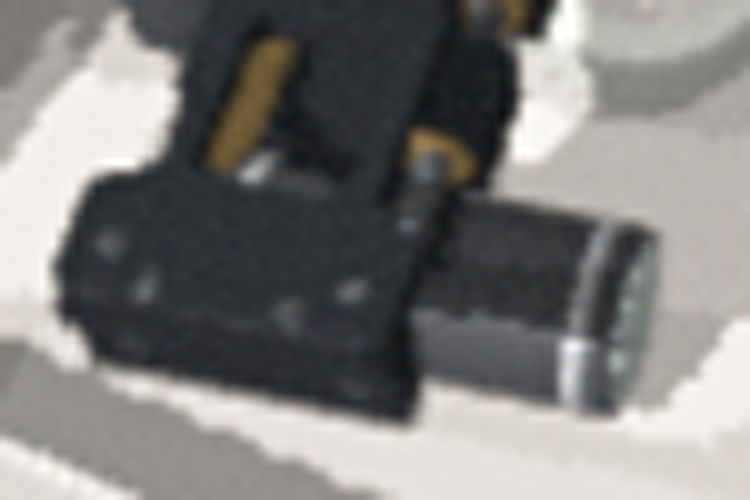

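The pictures show the barrel still in place at about (222,308) in the side view, with the fingers shut on top of it: the visible finger edge ends near (224,304). Jaw fully shut plus 18 N upward means the real fingertips sit about 35 mm higher than the reported TCP. I'll open and go down gently, using the force as a probe.

Emit:
carry_out --translation '[[0,0,-0.1],[0,0,-0.1],[0,0,0],[0,0,0],[0,0,0]]' --dr '[[0,0,0],[0,0,0],[0,0,0],[0,0,0],[0,0,0]]' --jaw 0.6

```text
time_s: 4.85
position: [0.5606, 0.3199, 0.0483]
orientation: [[-0.998, -0.066, -0.002], [-0.066, 0.998, -0.001], [0.002, -0.001, -1.0]]
ft_force: [-0.5, -0.3, -0.1]
grip_width: 0.439
gripper_force: 0.0
```

Emit:
carry_out --translation '[[0,0,0],[0,0,0],[0,0,0],[0,0,0],[0,0,0]]' --dr '[[0,0,0],[0,0,0],[0,0,0],[0,0,0],[0,0,0]]'

```text
time_s: 5.35
position: [0.5612, 0.3201, 0.0496]
orientation: [[-0.998, -0.067, -0.0], [-0.067, 0.998, -0.0], [0.0, -0.0, -1.0]]
ft_force: [-1.0, -0.1, 0.1]
grip_width: 0.801
gripper_force: 0.0
```

```bash
python3 -c "
from h import *
go([.561,.320,.008],.063)
s=manip.state();R=s['orientation'];p=s['position']
w=.5*.088*s['grip_width']
for n,sgn in(('+y',1),('-y',-1)):
  for dz in(0,-.035): 
    q=p+R@np.array([.009,sgn*w,dz]);print(n,dz,((proj('side',[q])[0]-[170,230])*7).round())
a=manip.read_camera('side')[:,:,::-1]
cv2.imwrite('pics/g4.png',cv2.resize(a[230:315,170:280],None,fx=7,fy=7,interpolation=2))
"
```

```text
t 5.35 pos [0.5612 0.3201 0.0496] err mm [ -0.2  -0.1 -41.6] F [-1.  -0.1  0.1] grip 0.0 0.8014253317834814
shift/0.2 now-axes [ 0.001 -0.     0.208] target-axes [ 0.001 -0.     0.208] turn/30deg [-0.    -0.     0.007]
+y 0 [355. 599.]
+y -0.035 [344. 536.]
-y 0 [421. 416.]
-y -0.035 [412. 352.]
```

View pics/g4.png

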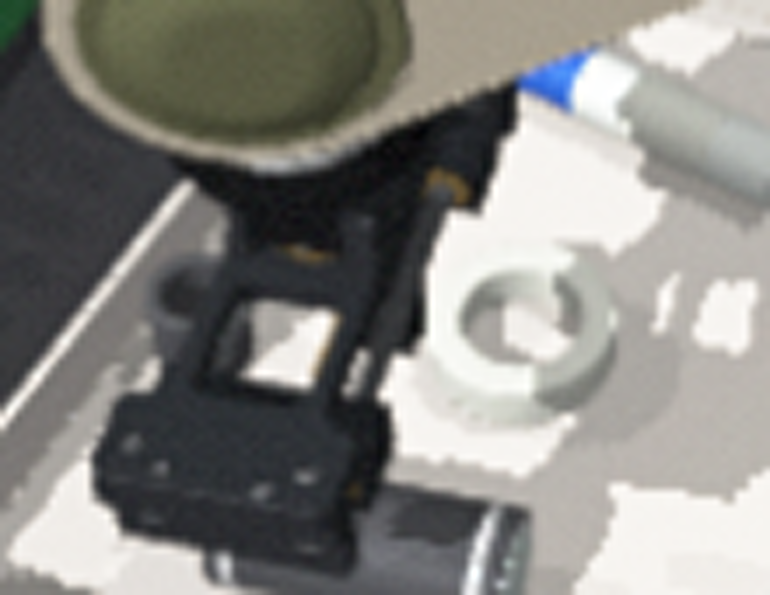

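The side view (g4 crop) shows the far fingertip ending at (410,350). That matches a tip 35 mm short of the reported TCP (412,352) rather than the nominal (421,416). So I use a 35 mm offset along tool z and go deeper.

Emit:
carry_out --translation '[[0,0,0.1],[0,0,0.1],[0,0,0.08],[0,0,0.04],[0,0,0]]' --dr '[[0,0,0],[0,0,0],[0,0,0],[0,0,0],[0,0,0]]'

```text
time_s: 5.9
position: [0.5608, 0.3199, -0.0153]
orientation: [[-0.998, -0.066, -0.002], [-0.066, 0.998, -0.001], [0.002, -0.0, -1.0]]
ft_force: [-0.0, 0.2, 1.1]
grip_width: 0.803
gripper_force: 0.0
```

Emit:
carry_out --translation '[[0,0,0.01],[0,0,0.01],[0,0,0.01],[0,0,0],[0,0,0]]' --dr '[[0,0,0],[0,0,0],[0,0,0],[0,0,0],[0,0,0]]'

```text
time_s: 6.4
position: [0.5613, 0.3201, -0.0201]
orientation: [[-0.998, -0.067, 0.0], [-0.067, 0.998, 0.0], [-0.0, 0.0, -1.0]]
ft_force: [-0.3, 0.1, -0.1]
grip_width: 0.798
gripper_force: 0.0
```

Emit:
carry_out --translation '[[0,0,0.01],[0,0,0.01],[0,0,0.008],[0,0,0],[0,0,0]]' --dr '[[0,0,0],[0,0,0],[0,0,0],[0,0,0],[0,0,0]]'

```text
time_s: 6.9
position: [0.5612, 0.3201, -0.0259]
orientation: [[-0.998, -0.067, -0.0], [-0.067, 0.998, -0.0], [0.0, -0.0, -1.0]]
ft_force: [0.5, 0.1, -0.1]
grip_width: 0.8
gripper_force: 0.0
```

Emit:
carry_out --translation '[[0,0,0],[0,0,0],[0,0,0],[0,0,0],[0,0,0]]' --dr '[[0,0,0],[0,0,0],[0,0,0],[0,0,0],[0,0,0]]' --jaw -1 --squeeze 45

```text
time_s: 7.4
position: [0.5613, 0.3201, -0.0259]
orientation: [[-0.998, -0.066, 0.0], [-0.066, 0.998, 0.0], [-0.0, 0.0, -1.0]]
ft_force: [1.1, 0.9, -0.4]
grip_width: 0.485
gripper_force: 45.0
```

Emit:
carry_out --translation '[[0,0,0],[0,0,0],[0,0,0],[0,0,0],[0,0,0]]' --dr '[[0,0,0],[0,0,0],[0,0,0],[0,0,0],[0,0,0]]'

```text
time_s: 7.9
position: [0.5612, 0.3201, -0.0259]
orientation: [[-0.998, -0.067, -0.0], [-0.067, 0.998, 0.0], [-0.0, 0.0, -1.0]]
ft_force: [-0.2, 1.0, -0.5]
grip_width: 0.487
gripper_force: 45.0
```

Gripped (43 mm opening, 45 N). Now lift.

Emit:
carry_out --translation '[[0,0,-0.08],[0,0,-0.15],[0,0,-0.2],[0,0,-0.2],[0,0,0]]' --dr '[[0,0,0],[0,0,0],[0,0,0],[0,0,0],[0,0,0]]' --squeeze 50

```text
time_s: 8.4
position: [0.5637, 0.321, 0.1072]
orientation: [[-0.998, -0.067, 0.01], [-0.067, 0.998, 0.003], [-0.01, 0.003, -1.0]]
ft_force: [0.7, 0.1, -2.2]
grip_width: 0.485
gripper_force: 50.0
```

```bash
python3 -c "
from h import *
go([.5323,-.2017,.10],-.25)"
```

```text
t 8.4 pos [0.5637 0.321  0.1072] err mm [ -31.4 -522.7   -7.2] F [ 0.7  0.1 -2.2] grip 49.98039096593857 0.4848568080296142
shift/0.2 now-axes [ 0.331 -2.597  0.026] target-axes [-0.494 -2.571  0.036] turn/30deg [0.008 0.019 0.605]
```

Emit:
carry_out --translation '[[0.03,-0.1,0],[0.03,-0.2,0],[0.03,-0.2,0],[0.03,-0.2,0],[0.03,-0.2,0]]' --dr '[[0,0,0],[0,0,0],[0,0,0],[0,0,0],[0,0,0]]'

```text
time_s: 8.9
position: [0.5424, 0.1369, 0.0999]
orientation: [[-0.998, -0.067, -0.001], [-0.067, 0.998, -0.0], [0.001, -0.0, -1.0]]
ft_force: [0.1, -0.2, -2.1]
grip_width: 0.481
gripper_force: 50.0
```

Emit:
carry_out --translation '[[0.03,-0.2,0],[0.03,-0.2,0],[0.03,-0.2,0],[0.03,-0.2,0],[0.03,-0.2,0]]' --dr '[[0,0,0],[0,0,0],[0,0,0],[0,0,0],[0,0,0]]'

```text
time_s: 9.4
position: [0.5258, -0.0645, 0.1]
orientation: [[-0.998, -0.067, -0.001], [-0.067, 0.998, 0.0], [0.001, 0.0, -1.0]]
ft_force: [-0.1, 0.1, -3.1]
grip_width: 0.481
gripper_force: 50.0
```

Emit:
carry_out --translation '[[0.03,-0.2,0],[0,-0.2,0],[0,-0.2,0],[0,-0.1,0],[0,0,0]]' --dr '[[0,0,0],[0,0,0.1],[0,0,0.15],[0,0,0.2],[0,0,0.15]]'

```text
time_s: 9.9
position: [0.5245, -0.2058, 0.0997]
orientation: [[-0.968, 0.252, -0.001], [0.252, 0.968, -0.0], [0.001, -0.0, -1.0]]
ft_force: [-1.3, 0.4, -2.6]
grip_width: 0.488
gripper_force: 50.0
```

Emit:
carry_out --translation '[[0,0,0],[0,0,0],[0,0,0],[0,0,0],[0,0,0]]' --dr '[[0,0,0],[0,0,0],[0,0,0],[0,0,0],[0,0,0]]'

```text
time_s: 10.4
position: [0.5253, -0.2029, 0.1002]
orientation: [[-0.97, 0.244, -0.0], [0.244, 0.97, -0.0], [0.0, -0.0, -1.0]]
ft_force: [-0.2, 0.1, -2.6]
grip_width: 0.485
gripper_force: 50.0
```

```bash
python3 -c "
from h import *
go([.5323,-.2017,.06],-.25)"
```

```text
t 10.4 pos [ 0.5253 -0.2029  0.1002] err mm [  7.    1.2 -40.2] F [-0.2  0.1 -2.6] grip 49.98077340424061 0.4851396970878002
shift/0.2 now-axes [-0.032  0.015  0.201] target-axes [-0.032  0.015  0.201] turn/30deg [-0.    -0.     0.007]
```

Emit:
carry_out --translation '[[-0.032,0.015,0.08],[0,0,0.12],[0,0,0.12],[0,0,0.05],[0,0,0]]' --dr '[[0,0,0.007],[0,0,0],[0,0,0],[0,0,0],[0,0,0]]'

```text
time_s: 10.9
position: [0.5317, -0.2015, 0.0252]
orientation: [[-0.969, 0.248, -0.002], [0.248, 0.969, 0.001], [0.002, 0.001, -1.0]]
ft_force: [-0.0, -0.0, -2.3]
grip_width: 0.483
gripper_force: 50.0
```

Emit:
carry_out --translation '[[0,0,0],[0,0,0],[0,0,0],[0,0,0],[0,0,0]]' --dr '[[0,0,0],[0,0,0],[0,0,0],[0,0,0],[0,0,0]]'

```text
time_s: 11.4
position: [0.5323, -0.2019, 0.0264]
orientation: [[-0.969, 0.249, 0.0], [0.249, 0.969, -0.0], [-0.0, -0.0, -1.0]]
ft_force: [-0.2, -0.0, -1.7]
grip_width: 0.483
gripper_force: 50.0
```

```bash
python3 -c "
from h import *
go([.5323,-.2017,.0051],-.25)
a=manip.read_camera('side')[:,:,::-1];b=manip.read_camera('top')[:,:,::-1]
cr=lambda i,u,v:cv2.resize(i[v:v+100,u:u+66],None,fx=6,fy=6,interpolation=2)
cv2.imwrite('pics/v1.png',np.hstack([cr(a,255,120),cr(b,310,160)]))
s=manip.state();c=s['position']+[0,0,.0519];ax=np.array([np.cos(-.25),np.sin(-.25),0])
for e in(.05,-.05):
  q=c+e*ax;print(((proj('side',[q])[0]-[255,120])*6).round(),((proj('top',[q])[0]-[310,160])*6+[396,0]).round())
"
```

```text
t 11.4 pos [ 0.5323 -0.2019  0.0264] err mm [  0.    0.2 -21.3] F [-0.2 -0.  -1.7] grip 49.98075820505619 0.4826058560232466
shift/0.2 now-axes [0.    0.001 0.107] target-axes [0.    0.001 0.107] turn/30deg [-0.     0.001 -0.002]
[134. 230.] [638. 136.]
[301. 287.] [604. 343.]
```

View pics/v1.png

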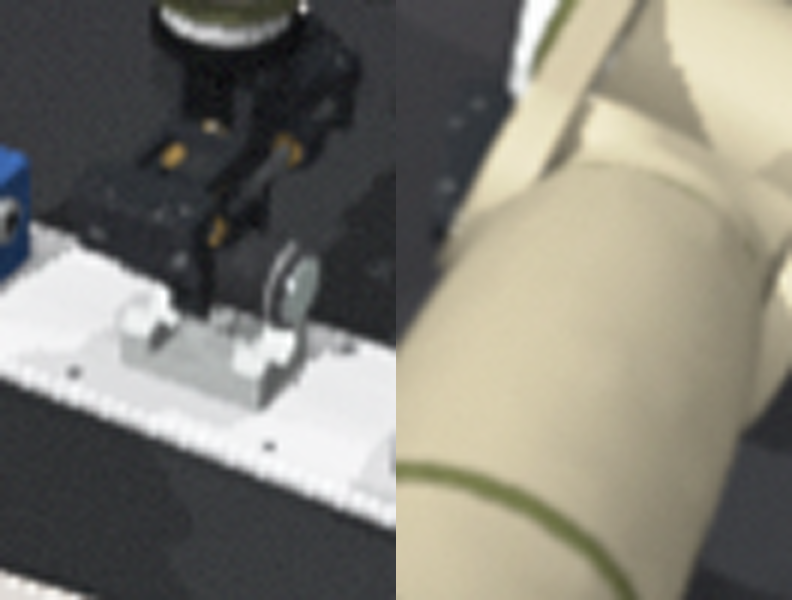

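The side crop shows the barrel's lamp-side glass end centred at (300,283) against a predicted (301,287), in line with the V. Now lower it gently until it touches.

Emit:
carry_out --translation '[[0,0.001,0.03],[0,0,0.03],[0,0,0.02],[0,0,0.01],[0,0,0]]' --dr '[[0,0,0],[0,0,0],[0,0,0],[0,0,0],[0,0,0]]' --squeeze 55

```text
time_s: 12.0
position: [0.5321, -0.2016, 0.0077]
orientation: [[-0.969, 0.249, -0.001], [0.249, 0.969, 0.0], [0.001, 0.0, -1.0]]
ft_force: [0.5, -0.4, -2.4]
grip_width: 0.482
gripper_force: 55.0
```

Emit:
carry_out --translation '[[0,0,0.005],[0,0,0.005],[0,0,0.005],[0,0,0],[0,0,0]]' --dr '[[0,0,0],[0,0,0],[0,0,0],[0,0,0],[0,0,0]]'

```text
time_s: 12.5
position: [0.5325, -0.2016, 0.0056]
orientation: [[-0.969, 0.249, 0.001], [0.249, 0.969, -0.0], [-0.001, 0.0, -1.0]]
ft_force: [-0.3, 2.5, 4.7]
grip_width: 0.481
gripper_force: 55.0
```

Emit:
carry_out --translation '[[0,0.002,0.005],[0,0,0.005],[0,0,0],[0,0,0],[0,0,0]]' --dr '[[0,0,0],[0,0,0],[0,0,0],[0,0,0],[0,0,0]]'

```text
time_s: 13.0
position: [0.5329, -0.2013, 0.0049]
orientation: [[-0.969, 0.248, 0.001], [0.248, 0.969, -0.001], [-0.002, -0.0, -1.0]]
ft_force: [-4.7, 7.0, 17.8]
grip_width: 0.481
gripper_force: 55.0
```

Emit:
carry_out --translation '[[0.003,0.004,0],[0,0,0],[0,0,0],[0,0,0],[0,0,0]]' --dr '[[0,0,0],[0,0,0],[0,0,0],[0,0,0],[0,0,0]]'

```text
time_s: 13.5
position: [0.533, -0.2012, 0.0049]
orientation: [[-0.969, 0.248, 0.003], [0.248, 0.969, -0.002], [-0.003, -0.002, -1.0]]
ft_force: [-2.5, 2.2, 14.0]
grip_width: 0.483
gripper_force: 55.0
```

```bash
python3 -c "
from h import *
go([.5323,-.2017,.0051],-.25);s=manip.state();print(s['orientation'].T@s['ft_force'],s['orientation'].T@s['moment'])
a=manip.read_camera('side')[:,:,::-1]
cv2.imwrite('pics/v2.png',cv2.resize(a[150:200,260:335],None,fx=10,fy=10,interpolation=2))
ax=np.array([np.cos(-.25),np.sin(-.25),0]);c=np.array([.5323,-.2017,.057])
for e in(.05,-.05): print(((proj('side',[c+e*ax])[0]-[260,150])*10).round())"
```

```text
t 13.5 pos [ 0.533  -0.2012  0.0049] err mm [-0.7 -0.5  0.2] F [-2.5  2.2 14. ] grip 54.969761967659 0.4830672357457867
shift/0.2 now-axes [ 0.003 -0.003 -0.001] target-axes [ 0.003 -0.003 -0.001] turn/30deg [-0.003  0.006 -0.002]
[  2.97636534   1.50792259 -14.03810936] [-0.02002579  0.40212944 -0.15099299]
[173. 137.]
[447. 232.]
```

View pics/v2.png

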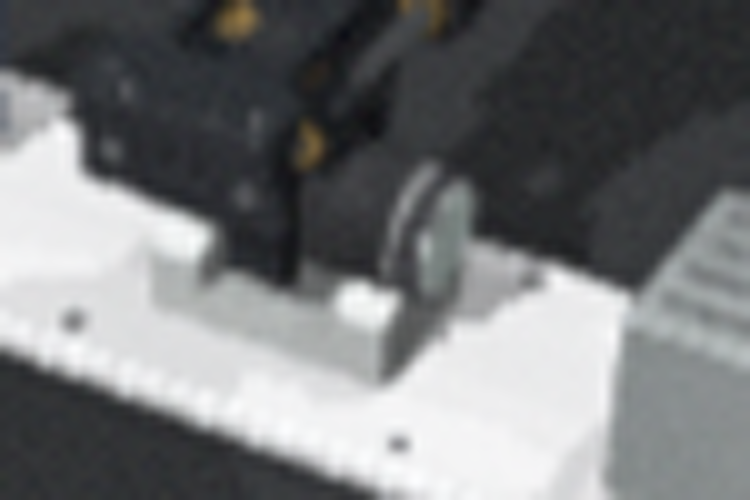

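The barrel sits in the V with its end centre at about (450,238), against (447,232) predicted for the seat. The push is 14 N and the sideways force is small. I'll check it holds steady.

Emit:
carry_out --translation '[[0,0,0],[0,0,0],[0,0,0],[0,0,0],[0,0,0]]' --dr '[[0,0,0],[0,0,0],[0,0,0],[0,0,0],[0,0,0]]'

```text
time_s: 14.05
position: [0.533, -0.2012, 0.0049]
orientation: [[-0.969, 0.248, 0.003], [0.248, 0.969, -0.002], [-0.003, -0.002, -1.0]]
ft_force: [-1.9, 1.8, 13.7]
grip_width: 0.483
gripper_force: 55.0
```

```bash
python3 -c "
from cell import manip
print(manip.sign_off())"
```

```text
the job is handed in; nothing more can be done
None
```

I laid the lens barrel lengthwise in the V-block and handed the job in at about 14 s, with the gripper still holding it at 55 N and pressing it down with about 14 N; the camera puts it within a few millimetres of centre. The first grasp missed because the fingertips are really about 35 mm short of the reported tool point: the fingers shut on top of the barrel and pushed it down with about 18 N, but it did not move, and the second grasp held.

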